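Load and lock the tube mixer

ROBOT

A 6-joint arm with a two-finger parallel gripper is mounted at the origin on the work surface. World frame = base frame: x ahead of the robot, y to its left, z up, the work surface at z = 0. Lengths are in mm, angles in rad, forces in N, time in s.
With the tool pointing down it reaches from about 350 to 775 mm from the base axis. Payload 7.3 kg.
Tool frame: the origin (TCP) lies on the front face of the gripper's body, between the roots of the fingers; the fingertips stand 66 mm ahead of it and the grasp point (between the pads) lies 47 mm ahead of it (bot.tcp_to_grasp is the z of the grasp point in the tool frame, in mm); z points along the fingers, y is the direction in which the jaws open and shut (so a half turn about z gives the same grasp; the last joint's range is limited). The gripper opens to 92 mm and grips with 3 to 60 N. Pads are 19 mm wide; open, the fingers measure 130 mm over their backs; the gripper's body (75 mm by 190 mm) begins 47 mm behind the grasp point.
Start: joints at [1.089, 0.342, 1.524, -0, 1.275, -0.146], TCP at [172.984, 495.697, 292.241] pointing down, gripper open.
Joint ranges: [-2.53, 2.53], [-0.77, 2.02], [0.04, 2.7], [-1, 4.14], [0.28, 2.66], [-3.11, 3.11]. Speed limits (rad/s): [2.57, 2.57, 3.14, 3.14, 3.14, 3.14].

INTERFACE

Orientations are given as [roll, pitch, yaw] about the fixed x, y, z axes, in that order (R = Rz(yaw) Ry(pitch) Rx(roll)).
In Python, from plant import bot gives the robot as it stands.
- The arm moves only by the tool carry_out, never from a script. Its argument "deltas" is a list that holds one entry, the list of rows, each a list of 4 numbers: the shift along the tool's x, y, z in mm, then the turn about the tool's z in units of 5 degrees (1.0 is 5 degrees). A call has 1 to 20 rows; each row is the pose to reach, as a shift and turn from the pose commanded when the call began, along the tool's axes at that moment; what a row does not reach only later rows make up. A row lasts 1/10 s, in which the tool goes at most 50 mm and 8.59 degrees, less where a joint would pass 70% of its speed; a pose out of reach is approached as far as the arm can. A call with a gripper value outside its range is refused whole. "fingers" is the finger opening in mm, from 0 to 91.8, set as the call begins (left out, the last holds). The fingers move at their own pace and stop on an object; the grip force is fixed at half the most. Time passes only in rows, so rows that repeat a pose let the fingers close. It gives the time, the measured TCP pose, the force and the opening at its end, in the units of the state.
- bot.get_obs(): the state, without advancing time (a new reading comes with each control period).
- bot.capture(name): name is "scene" or "top" or "wrist"; returns (picture, depth): 420x560x3 uint8, blue, green, red; 420x560 float32, mm along the optical axis (not along the pixel's ray), 0 where there is no reading.
- bot.camera_model(name): a dict with "K" (3x3 intrinsics, pixels), "camera_from_world" (4x4, takes a point from world to camera coordinates). Camera axes: x right, y down, z forward; pixel columns grow to the right and rows downward; lengths in mm; the calibration is good to about 2 mm. A picture is of the moment at which its call begins: read the wrist's pose just before it. camera_model takes no time and is no camera call; for the wrist camera it gives the pose at the moment of the call.
- bot.close_job(): hands the job in, once; it reports no verdict.
The state is a dict: "time": time; "joint_positions": joint angles; "dq": joint speeds; "tau": joint torques, N m; "tool_pos": TCP position; "tcp_rot": TCP orientation; "contact_force": force on the tool from outside, world axes, zero at the start; "moment": the same for the moment, N m; "grip_width": finger opening in mm.
Only numpy, scipy, OpenCV 4.12 (cv2) and the standard library are available. Lean on these libraries where they do the work, as an engineer would, in place of code of your own. Each camera call takes 0.05 s, during which the arm holds its last target. There are 200 camera calls.

TASK

Load the mixer for a run: lower the two tall sample tubes, cap up, into its two sockets until they stand on the bottom, one in each and either way round, then swing the mixer's retaining bar over their caps until it is fully home in its catch, and let go. Do not drop a tube or knock one over, and leave the jar, the beaker and the glazed dish where they are.

Things in the scene. Friction and masses are not known exactly. Their poses are not given: they have to be found in the camera images.
- mixer: heavy bench-top tube mixer, does not move: white case 200 (x) x 260 (y) x 40 mm; on it an aluminium block 70 x 150 mm, top 95 mm above the bench, with two round sockets 32 mm wide, 50 mm deep, in a row along y. Dial on its front (-x). At the row's right (-y) end a grey hinge post, top 162 mm; at its left end a grey C-shaped catch, top 178 mm, open to the front. Origin: centre of underside; z up.
- socket_left (a point): centre of the floor of the left (+y) socket, 45 mm above the bench, 50 mm below the block's top; mixer's axes. A seated tube stands on it and its cap top is then 160 mm above the bench.
- socket_right (a point): centre of the floor of the right (-y) socket, 74 mm from the left one; the same otherwise.
- bar (a joint): retaining bar, steel flat 16 mm wide, 205 mm long from its vertical hinge, level, underside 164 and top 172 mm above the bench. 0 rad = closed: it runs along the mixer's +y over both sockets into the catch, against its stop. Grows as it swings out to the front (counter-clockwise from above), to 1.65. Stiff: 0.12 N m of friction (1 N at the knob), stays where left, no spring.
- bar_knob (a point): on the axis of the upright round grey knob on the bar, 160 mm from the hinge; knob 18 mm in diameter, from the bar's top (172 mm) up to 216 mm above the bench; this point is 194 mm above the bench. It can be pinched from above or pushed from the side.
- bar_hinge (a point): on the bar's vertical hinge axis, 164 mm above the bench; mixer's axes.
- catch (a point): centre of the catch's slot, 190 mm from the hinge along the mixer's +y, 164 mm above the bench; mixer's axes. With the bar home, its end lies in this slot.
- tube_a: closed sample tube, one of two identical ones: white cylinder 28 mm in diameter with a grey screw cap 32 mm in diameter and 30 mm high, 115 mm tall in all, 40 to 85 g; stands on its flat foot on the bench. Origin: centre of the foot, z up along the tube to the cap.
- tube_b: closed sample tube, one of two identical ones: white cylinder 28 mm in diameter with a grey screw cap 32 mm in diameter and 30 mm high, 115 mm tall in all, 40 to 85 g; stands on its flat foot on the bench. Origin: centre of the foot, z up along the tube to the cap.
- jar: bystander: short wide white jar with a lid, 48 mm in diameter, 75 mm tall, standing among the tubes. Origin: centre of its underside.
- beaker: bystander: open white beaker, 72 mm in diameter, 90 mm tall, on the bench to the mixer's right. Origin: centre of its underside.
- dish: bystander: open white glazed staining dish, 75 x 100 x 50 mm, on the bench to the mixer's left. Origin: centre of its underside.
- slidebox: bystander, heavy, does not move: closed flat wooden slide box, 100 (x) x 170 (y) x 35 mm high, between robot and mixer. Origin: centre of its underside.
Not all that is in view belongs to the job. What is shaped like the tube_a but blue is not meant. What is shaped like the tube_b but turquoise is not meant.

How it is judged:
By the outcome, as a careful person would: the job done as asked, in the order asked, and still so for the second after the job is handed in, with the robot touching nothing.
It also fails if it takes over 72 s, if anything falls off the work surface, if the arm or the gripper's body presses on something with over 40 N, if the wrist force passes 120 N, or if a joint passes its speed limit or range.

## Working session

There is one attempt and no reset: what is moved stays moved. The work goes in short steps, Python scripts to look and compute and a tool call to move; the robot and the scene stay as the last step left them, time stands still between calls to the robot, and variables do not carry over. Pictures are saved under pics/ and viewed, about 8 in all and at most 12, crops included, and the job is handed in when it is done.

Besides the shell and the picture viewer there is one more tool, called after "Emit:" as name([rows], argument=value, ...), one row to a line, values as JSON. carry_out: Moves the arm, as the interface text tells. Its arguments: {"type":"object","properties":{"deltas":{"type":"array","items":{"type":"array","items":{"type":"array","items":{"type":"number"}}}},"fingers":{"type":"number"}},"required":["deltas"]}

```bash
mkdir -p pics; ls; python3 - <<'E'
from plant import bot
import cv2,numpy as np
print({k:np.round(v,3) for k,v in bot.get_obs().items()})
for n in("scene","top"):
    p,d=bot.capture(n); cv2.imwrite(f"pics/{n}0.png",p); np.save(f"pics/{n}0.npy",d)
    m=bot.camera_model(n); print(n,np.round(m["K"],1),np.round(m["camera_from_world"],3), (d>0).mean())
E
```

```text
pics
{'time': np.float64(0.0), 'joint_positions': array([ 1.089,  0.343,  1.525,  0.   ,  1.275, -0.146]), 'dq': array([ 0.001,  0.001,  0.001, -0.   , -0.001,  0.001]), 'tau': array([  0.   , -43.124, -24.422,   0.072,   0.056,  -0.   ]), 'tool_pos': array([172.823, 495.398, 291.544]), 'tcp_rot': array([-3.14 , -0.   ,  2.806]), 'contact_force': array([ 0.011,  0.302, -0.227]), 'moment': array([ 0.001, -0.01 ,  0.013]), 'grip_width': np.float64(91.864)}
scene [[428.7   0.  276.1]
 [  0.  428.7 210.4]
 [  0.    0.    1. ]] [[ 2.790000e-01  9.600000e-01 -1.400000e-02 -1.327640e+02]
 [ 7.570000e-01 -2.290000e-01 -6.120000e-01 -3.043920e+02]
 [-5.910000e-01  1.600000e-01 -7.910000e-01  1.414929e+03]
 [ 0.000000e+00  0.000000e+00  0.000000e+00  1.000000e+00]] 0.9961394557823129
top [[388.6   0.  280.3]
 [  0.  388.6 214.6]
 [  0.    0.    1. ]] [[-7.000000e-03 -1.000000e+00 -8.000000e-03 -1.792600e+01]
 [-9.950000e-01  8.000000e-03 -1.020000e-01  5.314590e+02]
 [ 1.020000e-01  7.000000e-03 -9.950000e-01  1.126676e+03]
 [ 0.000000e+00  0.000000e+00  0.000000e+00  1.000000e+00]] 0.9960034013605442
```

View pics/scene0.png

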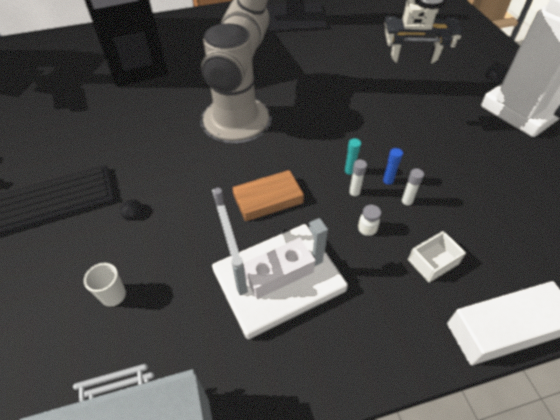

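View pics/top0.png

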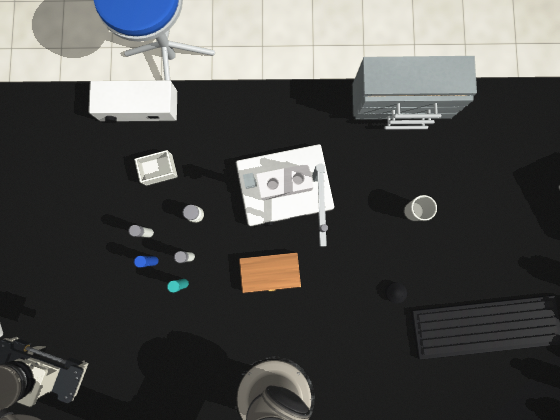

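The scene picture shows two white tubes with grey caps, at (357,178) and (412,187). In the top picture they are at (184,257) and (140,231). Possible confusions are blue at scene (393,167) / top (147,261), turquoise at (352,157) / (178,286), and the short jar at (370,220) / (194,213). I choose the two white, tall ones. The bar is open, with its knob near top (323,228).

```bash
cat > h.py <<'E'
import numpy as np,cv2
from plant import bot
def world(n,d,m=None):
    m=m or bot.camera_model(n); K=m["K"];T=np.linalg.inv(m["camera_from_world"])
    v,u=np.mgrid[:d.shape[0],:d.shape[1]]
    c=np.stack([(u-K[0][2])/K[0][0]*d,(v-K[1][2])/K[1][1]*d,d],-1)
    return c@T[:3,:3].T+T[:3,3]
def ray(m,uv,z):
    K=np.array(m["K"]);T=np.linalg.inv(m["camera_from_world"])
    r=T[:3,:3]@np.linalg.solve(K,[uv[0],uv[1],1]);o=T[:3,3]
    return o+r*(z-o[2])/r[2]
def blobs(W,img,lo,hi,box=(250,800,-350,420),mn=8):
    z=W[...,2];x=W[...,0];y=W[...,1]
    k=((z>lo)&(z<hi)&(x>box[0])&(x<box[1])&(y>box[2])&(y<box[3])).astype(np.uint8)
    n,l,s,c=cv2.connectedComponentsWithStats(k)
    for i in range(1,n):
        if s[i,4]<mn: continue
        q=l==i;p=W[q]; (cx,cy),r=cv2.minEnclosingCircle(p[:,:2].astype(np.float32))
        print(s[i,4],"px",np.round(c[i]),"med",np.round(np.median(p,0),1),"circ",round(cx,1),round(cy,1),round(r,1),"rng",np.round(p.min(0)),np.round(p.max(0)),"bgr",np.round(img[q].mean(0)))
E
python3 - <<'E'
from h import *
for n in("top","scene"):
    img=cv2.imread(f"pics/{n}0.png");W=world(n,np.load(f"pics/{n}0.npy"))
    for lo,hi in((105,125),(65,85),(85,103),(155,190),(200,225)):
        print(n,lo,hi);blobs(W,img,lo,hi)
E
```

```text
top 105 125
117 px [135. 230.] med [482.8 375.2 114.4] circ 483.8 376.9 17.0 rng [469. 361. 106.] [497. 394. 119.] bgr [152. 148. 149.]
115 px [180. 256.] med [411.1 250.1 114.7] circ 409.9 250.6 15.9 rng [395. 235. 107.] [425. 265. 119.] bgr [153. 149. 150.]
116 px [140. 261.] med [398.5 358.5 114.4] circ 399.1 360.0 16.7 rng [385. 344. 106.] [412. 376. 120.] bgr [206. 101.  53.]
115 px [173. 286.] med [330.9 267.4 114.9] circ 330.8 268.2 15.9 rng [317. 253. 106.] [347. 282. 118.] bgr [181. 187.  67.]
top 65 85
16 px [297. 174.] med [643.7 -72.4  77.2] circ 637.6 -72.1 13.0 rng [636. -85.  66.] [645. -59.  83.] bgr [126. 127. 130.]
10 px [314. 177.] med [ 630.9 -118.9   75.5] circ 636.2 -122.3 9.9 rng [ 628. -128.   69.] [ 644. -116.   84.] bgr [89. 90. 85.]
16 px [271. 180.] med [628.2   3.8  73.6] circ 623.2 2.5 13.2 rng [621. -11.  65.] [631.  15.  83.] bgr [139. 140. 144.]
31 px [291. 193.] med [589.5 -53.3  74.8] circ 589.6 -53.4 40.9 rng [582. -94.  66.] [597. -13.  84.] bgr [154. 155. 158.]
15 px [269. 197.] med [577.5   9.9  74.8] circ 577.4 11.0 19.0 rng [574.  -8.  69.] [5
[... 4711 characters left out ...]
r [113. 113. 109.]
49 px [241. 283.] med [ 648.9 -128.3   94.4] circ 640.7 -128.7 14.0 rng [ 633. -140.   85.] [ 653. -116.  103.] bgr [125. 125. 123.]
57 px [149. 376.] med [ 792.  -343.9   93.4] circ 791.5 -343.1 9.4 rng [ 785. -350.   87.] [ 800. -334.   97.] bgr [159. 160. 159.]
scene 155 190
588 px [230. 237.] med [ 580.  -129.4  172. ] circ 565.6 -136.4 86.5 rng [ 479. -140.  155.] [ 652. -116.  189.] bgr [185. 186. 186.]
262 px [318. 229.] med [612.6  57.7 176.6] circ 607.1 59.2 21.8 rng [587.  43. 155.] [627.  75. 180.] bgr [151. 151. 146.]
scene 200 225
77 px [218. 193.] med [ 484.3 -131.5  214.6] circ 480.2 -130.9 9.4 rng [ 471. -140.  200.] [ 488. -122.  219.] bgr [124. 120. 123.]
```

```bash
python3 - <<'E'
from h import *
o=bot.get_obs();m=bot.camera_model("wrist")
T=np.linalg.inv(m["camera_from_world"])
print("K",np.round(m["K"],1),"cam pos",T[:3,3].round(1),"axes",T[:3,:3].round(3),"tcp",o["tool_pos"])
for n in("top","scene"):
    W=world(n,np.load(f"pics/{n}0.npy"));z=W[...,2]
    for lo,hi in((91,99),(37,43),(32,37)):
        k=(z>lo)&(z<hi)&(W[...,0]>(470 if hi>38 else 300))&(W[...,0]<720)&(abs(W[...,1]+30)<170)
        if hi==37:k&=W[...,0]<510
        p=W[k][:,:2].astype(np.float32); r=cv2.minAreaRect(p);print(n,lo,r)
# holes: hi-res via scene: pixels deep inside the block's outline
E
```

```text
K [[328.3   0.  278.7]
 [  0.  328.3 206.1]
 [  0.    0.    1. ]] cam pos [104.7 520.  383.8] axes [[ 0.328  0.909  0.256]
 [ 0.945 -0.316 -0.091]
 [-0.002  0.272 -0.962]] tcp [172.86849532 495.45761971 291.63033266]
top 91 ((622.9305419921875, -41.784706115722656), (70.60749053955078, 162.7572784423828), 11.138944625854492)
top 37 ((618.3600463867188, -35.70097351074219), (204.32061767578125, 258.9090270996094), 11.099381446838379)
top 32 ((412.7241516113281, 14.790199279785156), (199.98069763183594, 169.3302001953125), 5.44052791595459)
scene 91 ((620.61572265625, -34.305908203125), (72.37442779541016, 212.79269409179688), 11.411197662353516)
scene 37 ((619.0664672851562, -35.63134765625), (204.9435577392578, 258.2429504394531), 10.694038391113281)
scene 32 ((412.056396484375, 14.693435668945312), (203.1737823486328, 170.08607482910156), 5.216768741607666)
```

Mixer yaw is about 11°, centred near (619,-36). I'll move over the tubes to check the choice up close.

Emit:
carry_out([
  [[-20,-6,0,0.8],[-40,-12,0,1.6],[-60,-18,0,2.4],[-80,-24,0,3.2],[-100,-30,0,4],[-120,-36,0,4.8],[-140,-42,0,5.6],[-160,-48,0,6.4],[-180,-54,0,7.2],[-200,-60,0,8],[-220,-66,0,8.8],[-240,-72,0,9.6],[-260,-78,0,10.4],[-280,-84,0,11.2],[-300,-90,0,12],[-303,-90,0,12],[-303,-90,0,12],[-303,-90,0,12]],
], fingers=66)

```text
time: 1.9
tool_pos: [428.7, 311.3, 292.0]
tcp_rot: [-3.141, -0.0, 1.76]
contact_force: [0.2, 0.8, -0.1]
grip_width: 65.9
```

```bash
cat >> h.py <<'E'
def go(x,y,z,yaw):
    o=bot.get_obs();p=o["tool_pos"];t=o["tcp_rot"][2];d=np.array([x,y,z])-p
    u=(np.degrees(t)-yaw+180)%360-180
    print("delta",round(d[0]*np.cos(t)+d[1]*np.sin(t),1),round(d[0]*np.sin(t)-d[1]*np.cos(t),1),round(-d[2],1),"turn",round(u/5,2))
def snap(tag):
    o=bot.get_obs();m=bot.camera_model("wrist");img,d=bot.capture("wrist")
    cv2.imwrite(f"pics/{tag}.png",img)
    print("t",round(float(o["time"]),2),"tcp",o["tool_pos"].round(1),np.round(o["tcp_rot"],3),"F",o["contact_force"].round(1),"w",round(float(o["grip_width"]),1))
    return img,d,m,world("wrist",d,m)
E
python3 - <<'E'
from h import *
img,d,m,W=snap("w1")
for a,b in((106,122),(85,103),(50,80)): print(a);blobs(W,img,a,b,(250,620,100,460),mn=60)
E
```

```text
t 1.9 tcp [428.7 311.3 292. ] [-3.141 -0.     1.76 ] F [ 0.2  0.8 -0.1] w 65.9
106
1268 px [358. 137.] med [481.6 377.6 114.7] circ 482.3 377.2 16.0 rng [467. 361. 106.] [498. 393. 117.] bgr [217. 210. 211.]
1221 px [252. 138.] med [398.2 360.3 114.8] circ 398.1 359.8 15.9 rng [382. 344. 107.] [414. 375. 118.] bgr [253. 165.  86.]
1098 px [159. 228.] med [331.9 269.8 114.7] circ 330.7 267.7 16.5 rng [315. 252. 106.] [347. 284. 117.] bgr [230. 232.  79.]
981 px [245. 261.] med [409.9 252.9 114.7] circ 410.0 251.0 16.2 rng [394. 235. 106.] [426. 267. 117.] bgr [212. 206. 206.]
85
106 px [338. 131.] med [468.3 378.7  95.3] circ 475.1 376.8 14.0 rng [467. 363.  85.] [476. 391. 103.] bgr [154. 149. 149.]
256 px [174. 213.] med [340.  280.7  95.1] circ 333.3 270.8 15.5 rng [321. 261.  85.] [347. 284. 103.] bgr [144. 146.  45.]
207 px [250. 242.] med [411.1 264.4  94.7] circ 410.6 254.0 15.5 rng [395. 251.  85.] [426. 267. 103.] bgr [129. 124. 124.]
50
90 px [334. 130.] med [469.8 378.3  61.4] circ 476.3 377.5 12.3 rng [469. 365.  50.] [477. 390.  74.] bgr [207. 211. 209.]
292 px [182. 206.] med [338.8 278.7  65.3] circ 332.0 268.9 13.9 rng [322. 259.  50.] [345. 282.  80.] bgr [143. 145.  44.]
244 px [251. 232.] med [410.7 262.7  65.5] circ 410.0 253.7 13.5 rng [397. 253.  50.] [423. 265.  80.] bgr [182. 187. 184.]
```

View pics/w1.png

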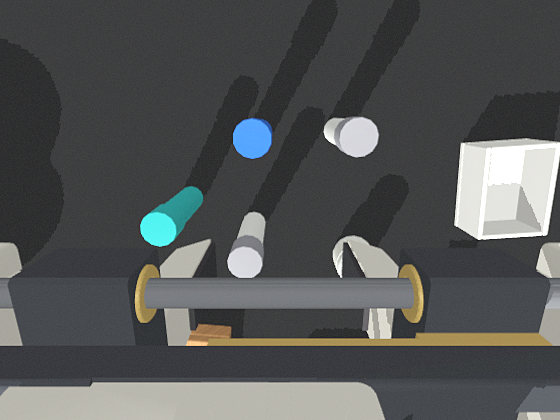

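The crop confirms the choice: white tubes at (358,137) and (245,261), blue at (252,138), turquoise at (160,228). All three cameras agree to about 1 mm on position and on cap height (115). Next I'll look at the sockets from the wrist.

Emit:
carry_out([
  [[-20,6,-4,0],[-45,14,-8,0],[-75,23,-12,0],[-105,32,-16,0],[-135,41,-20,0],[-165,50,-24,0],[-195,59,-28,0],[-225,68,-30,0],[-255,77,-30,0],[-285,86,-30,0],[-315,95,-30,0],[-345,104,-30,0],[-370,112,-30,0],[-385,116,-30,0],[-385,116,-30,0],[-385,116,-30,0],[-385,116,-30,0]],
])

```text
time: 3.65
tool_pos: [614.8, -44.2, 322.4]
tcp_rot: [3.142, -0.001, 1.76]
contact_force: [0.1, 0.6, -0.6]
grip_width: 66.0
```

```bash
python3 - <<'E'
from h import *
img,d,m,W=snap("w2");np.save("pics/w2.npy",d)
for a,b in((173,182),(204,222),(160,175)): print(a);blobs(W,img,a,b,(400,720,-200,120),mn=60)
E
```

```text
t 3.65 tcp [614.8 -44.2 322.4] [ 3.142e+00 -1.000e-03  1.760e+00] F [ 0.1  0.6 -0.6] w 66.0
173
2130 px [297.  68.] med [608.6  58.9 177.7] circ 608.6 58.5 21.1 rng [590.  43. 174.] [628.  75. 180.] bgr [127. 125. 118.]
359 px [288. 316.] med [ 641.  -131.3  173.9] circ 640.2 -128.9 12.1 rng [ 628. -141.  173.] [ 652. -123.  176.] bgr [177. 175. 172.]
204
160
623 px [275. 314.] med [ 634.  -133.2  173.3] circ 617.8 -132.9 34.6 rng [ 584. -141.  170.] [ 652. -123.  175.] bgr [177. 176. 172.]
```

View pics/w2.png

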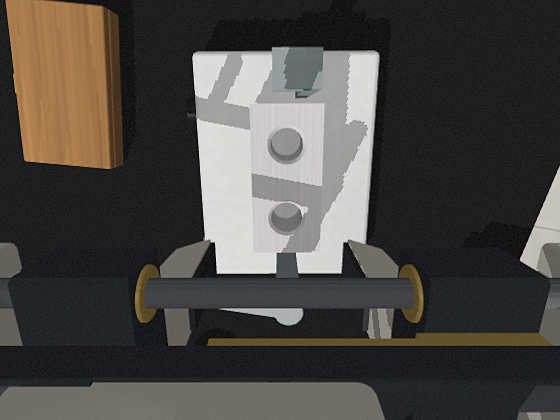

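The picture shows the block with sockets at (285,146) left and (286,217) right, the catch at (297,70), and the hinge post at (287,312). I'll fit the rims.

```bash
python3 - <<'E'
from h import *
d=np.load("pics/w2.npy");m=bot.camera_model("wrist");W=world("wrist",d,m);z=W[...,2]
k=((z<92.5)).astype(np.uint8); k[:105]=0;k[250:]=0;k[:,:255]=0;k[:,320:]=0
print("block top z",np.median(z[(z>90)&(z<99)]))
n,l,s,c=cv2.connectedComponentsWithStats(k)
ctr=[]
for i in range(1,n):
    if s[i,4]<200: continue
    cs,_=cv2.findContours((l==i).astype(np.uint8),cv2.RETR_EXTERNAL,cv2.CHAIN_APPROX_NONE)
    P=np.array([ray(m,q[0],95)[:2] for q in cs[0]])
    # least squares circle
    A=np.c_[2*P,np.ones(len(P))];x=np.linalg.lstsq(A,(P**2).sum(1),rcond=None)[0]
    r=np.sqrt(x[2]+x[0]**2+x[1]**2);print(s[i],"circle",x[:2].round(1),r.round(1),"resid",np.std(np.hypot(*(P-x[:2]).T)).round(2), "min z",z[l==i].min().round(1));ctr.append(x[:2])
v=ctr[0]-ctr[1];print("spacing",np.hypot(*v),"yaw",np.degrees(np.arctan2(-v[0],v[1])))
E
```

```text
block top z 94.8196752685854
[269 126  35  37 933] circle [614.6   1.1] 16.1 resid 0.6 min z 42.6
[269 201  35  32 777] circle [628.9 -71. ] 16.1 resid 0.63 min z 42.8
spacing 73.45782127067476 yaw 11.2217158928172
```

Emit:
carry_out([
  [[20,-9,0,0],[45,-20,0,0],[75,-33,0,0],[105,-47,0,0],[135,-60,0,0],[165,-73,0,0],[195,-86,0,0],[225,-100,0,0],[255,-113,10,0],[285,-126,25,0],[310,-138,45,0],[325,-144,60,0],[328.5,-145.6,72,0],[328.5,-145.6,72,0],[328.5,-145.6,72,0]],
], fingers=60)

```text
time: 5.2
tool_pos: [410.6, 250.2, 250.8]
tcp_rot: [3.141, -0.0, 1.76]
contact_force: [-0.3, -0.6, -0.2]
grip_width: 60.0
```

```bash
python3 - <<'E'
from h import *
print(bot.get_obs()["tool_pos"]);go(410,251,147,100.84)
E
```

```text
[410.63894011 250.18560405 250.77328879]
delta 0.9 -0.5 103.8 turn -0.0
```

Emit:
carry_out([
  [[0.5,-0.3,10,0],[0.9,-0.5,25,0],[0.9,-0.5,40,0],[0.9,-0.5,55,0],[0.9,-0.5,70,0],[0.9,-0.5,82,0],[0.9,-0.5,92,0],[0.9,-0.5,99,0],[0.9,-0.5,103.5,0],[0.9,-0.5,103.5,0],[0.9,-0.5,103.5,0]],
])

```text
time: 6.3
tool_pos: [410.5, 250.7, 147.0]
tcp_rot: [3.141, -0.0, 1.759]
contact_force: [0.5, -0.8, -0.3]
grip_width: 60.0
```

Emit:
carry_out([
  [[0,0,0,0],[0,0,0,0],[0,0,0,0],[0,0,0,0],[0,0,0,0],[0,0,0,0],[0,0,0,0],[0,0,0,0],[0,0,0,0],[0,0,0,0]],
], fingers=20)

```text
time: 7.3
tool_pos: [410.3, 250.7, 146.8]
tcp_rot: [3.141, -0.0, 1.759]
contact_force: [0.3, -0.4, 1.4]
grip_width: 31.5
```

Emit:
carry_out([
  [[0,0,-4,0],[0,0,-12,0],[0,0,-25,0],[0,0,-40,0],[0,0,-58,0],[0,0,-76,0],[0,0,-94,0],[0,0,-112,0],[0,0,-130,0],[0,0,-148,0],[0,0,-165,0],[0,0,-178,0],[0,0,-186,0],[0,0,-190,0],[0,0,-190,0]],
])

```text
time: 8.8
tool_pos: [410.2, 250.6, 337.0]
tcp_rot: [3.141, -0.0, 1.759]
contact_force: [0.1, -0.2, -0.3]
grip_width: 31.5
```

Emit:
carry_out([
  [[-5,2,0,0],[-17,7,0,0],[-35,15,0,0],[-59,25,0,0],[-83,36,0,0],[-107,46,0,0],[-131,57,0,0],[-155,67,0,0],[-179,77,0,0],[-203,88,0,0],[-227,98,0,0],[-251,108,0,0],[-275,119,0,0],[-299,129,0,0],[-321,138,0,0],[-339,146,0,0],[-351,151.5,0,0],[-357,154,0,0],[-357,154,0,0],[-357,154,0,0]],
])

```text
time: 10.8
tool_pos: [627.9, -70.9, 336.6]
tcp_rot: [-3.141, -0.001, 1.759]
contact_force: [-0.3, 0.5, -0.4]
grip_width: 31.8
```

```bash
python3 - <<'E'
from h import *
img,d,m,W=snap("w3");np.save("pics/w3.npy",d);go(629,-71.1,260,101.1)
E
```

```text
t 10.8 tcp [627.9 -70.9 336.6] [-3.141e+00 -1.000e-03  1.759e+00] F [-0.3  0.5 -0.4] w 31.8
delta -0.7 1.0 76.8 turn -0.06
```

View pics/w3.png

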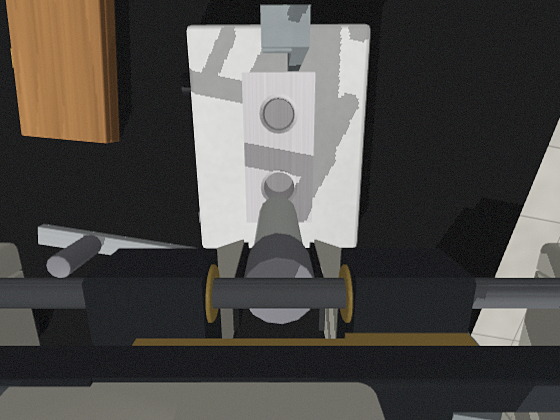

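The tube hangs upright in the grip (276,220–300), with the right socket at (278,185) and the left at (277,115). I'll measure the tube axis and left socket in this same view.

```bash
cat >> h.py <<'E'
from scipy.optimize import least_squares
def tube(W,ctr,foot):
    for a,b in((3,25),(25,45),(45,65)):
        z=W[...,2]-foot;p=W[(z>a)&(z<b)&(np.hypot(W[...,0]-ctr[0],W[...,1]-ctr[1])<24)][:,:2]
        if len(p)<30: print(a,"few",len(p));continue
        f=least_squares(lambda c:np.hypot(*(p-c).T)-14,np.array(ctr,float)-[0,2],loss="soft_l1")
        print("tube z",a,b,len(p),f.x.round(1),"res",np.median(abs(f.fun)).round(2))
def rim(m,W,ctr):
    x,y,z=W[...,0],W[...,1],W[...,2];T=np.linalg.inv(m["camera_from_world"])[:3,3]
    s=(95-T[2])/(z-T[2]);X=T[0]+(x-T[0])*s;Y=T[1]+(y-T[1])*s
    k=((np.hypot(X-ctr[0],Y-ctr[1])<24)&(z<92.5)).astype(np.uint8)
    c=max(cv2.findContours(k,0,cv2.CHAIN_APPROX_NONE)[0],key=len)
    P=np.array([ray(m,q[0],95)[:2] for q in c])
    f=least_squares(lambda c:np.hypot(*(P-c).T)-16,np.array(ctr,float),loss="soft_l1");print("rim",f.x.round(1),np.median(abs(f.fun)).round(2))
E
python3 - <<'E'
from h import *
d=np.load("pics/w3.npy");m=bot.camera_model("wrist");W=world("wrist",d,m)
tube(W,(628,-71),190);rim(m,W,(614.6,1.1));rim(m,W,(629,-71.1))
E
```

```text
tube z 3 25 278 [628.  -70.8] res 0.13
tube z 25 45 330 [628.3 -70.7] res 0.15
tube z 45 65 441 [628.4 -70.6] res 0.15
rim [614.7   1. ] 0.44
rim [628.7 -70.6] 0.65h.py:38: RuntimeWarning: divide by zero encountered in divide
  s=(95-T[2])/(z-T[2]);X=T[0]+(x-T[0])*s;Y=T[1]+(y-T[1])*s
h.py:38: RuntimeWarning: invalid value encountered in multiply
  s=(95-T[2])/(z-T[2]);X=T[0]+(x-T[0])*s;Y=T[1]+(y-T[1])*s
```

Emit:
carry_out([
  [[-0.4,0.9,5,0],[-0.4,0.9,17,0],[-0.4,0.9,32,0],[-0.4,0.9,47,0],[-0.4,0.9,62,0],[-0.4,0.9,75,0],[-0.4,0.9,84,0],[-0.4,0.9,88,0],[-0.4,0.9,90,0],[-0.4,0.9,93,0],[-0.4,0.9,96,0],[-0.4,0.9,99,0],[-0.4,0.9,102,0],[-0.4,0.9,105,0],[-0.4,0.9,105,0]],
])

```text
time: 12.35
tool_pos: [628.9, -71.5, 231.2]
tcp_rot: [-3.141, -0.0, 1.759]
contact_force: [-0.4, 0.0, -0.4]
grip_width: 31.1
```

Foot is inside the socket with no force, so I'll continue down.

Emit:
carry_out([
  [[0,0,4,0],[0,0,8,0],[0,0,12,0],[0,0,16,0],[0,0,20,0],[0,0,24,0],[0,0,28,0],[0,0,31,0],[0,0,34,0],[0,0,36,0],[0,0,37.5,0],[0,0,38.5,0],[0,0,38.5,0],[0,0,38.5,0]],
])

```text
time: 13.75
tool_pos: [629.2, -71.5, 193.3]
tcp_rot: [3.141, -0.0, 1.759]
contact_force: [0.5, 0.2, -0.3]
grip_width: 31.2
```

Emit:
carry_out([
  [[0,0,0.5,0],[0,0,1,0],[0,0,1.5,0],[0,0,2,0],[0,0,2,0],[0,0,2,0]],
])

```text
time: 14.35
tool_pos: [629.2, -71.6, 191.8]
tcp_rot: [3.141, 0.0, 1.759]
contact_force: [-1.8, 0.2, 5.2]
grip_width: 31.5
```

Floor contact is clear: 5 N upward at the expected height. I'll release and retreat.

Emit:
carry_out([
  [[0,0,0,0],[0,0,0,0],[0,0,0,0],[0,0,0,0],[0,0,0,0],[0,0,0,0]],
], fingers=60)

```text
time: 14.95
tool_pos: [629.1, -71.6, 191.1]
tcp_rot: [-3.142, -0.0, 1.759]
contact_force: [0.8, 0.5, 0.1]
grip_width: 59.9
```

Emit:
carry_out([
  [[0,0,-4,0],[0,0,-14,0],[0,0,-30,0],[0,0,-50,0],[0,0,-70,0],[0,0,-90,0],[0,0,-108,0],[0,0,-120,0],[0,0,-128,0],[0,0,-130,0],[0,0,-130,0]],
])

```text
time: 16.05
tool_pos: [629.0, -71.5, 320.9]
tcp_rot: [-3.141, -0.0, 1.759]
contact_force: [0.4, -0.3, -0.1]
grip_width: 59.9
```

```bash
python3 - <<'E'
from h import *
print(bot.get_obs()["tool_pos"]);go(482.3,377,250,101.1);go(482.3,377,147,101.1)
E
```

```text
[629.03316882 -71.53218792 320.93954668]
delta 468.0 -60.4 70.9 turn -0.07
delta 468.0 -60.4 173.9 turn -0.07
```

Emit:
carry_out([
  [[8,-1,0,0],[24,-3,0,0],[50,-6,0,0],[80,-10,0,0],[112,-14,0,0],[144,-19,0,0],[176,-23,0,0],[208,-27,0,0],[240,-31,0,0],[272,-35,0,0],[304,-39,0,0],[336,-43,5,0],[368,-47,15,0],[398,-51,30,0],[425,-55,45,0],[447,-58,58,0],[461,-60,67,0],[468,-60.4,71,0],[468,-60.4,71,0],[468,-60.4,71,0]],
])

```text
time: 18.05
tool_pos: [482.8, 376.5, 250.8]
tcp_rot: [3.141, 0.0, 1.758]
contact_force: [-0.7, 0.0, 0.4]
grip_width: 60.4
```

```bash
python3 - <<'E'
from h import *
go(482.3,377,147,100.8)
img,d,m,W=snap("w4");blobs(W,img,108,122,(250,620,100,460),mn=60)
E
```

```text
delta 0.6 -0.4 103.8 turn -0.01
t 18.05 tcp [482.8 376.5 250.8] [3.141 0.    1.758] F [-0.7  0.   0.4] w 60.4
1504 px [160. 217.] med [399.2 361.2 114.7] circ 398.4 360.0 16.1 rng [383. 344. 108.] [414. 376. 117.] bgr [249. 188. 104.]
1455 px [277. 215.] med [482.4 378.4 114.7] circ 482.5 377.4 15.9 rng [467. 362. 108.] [498. 393. 117.] bgr [245. 238. 239.]
```

Emit:
carry_out([
  [[0.5,-0.3,10,0],[0.9,-0.3,25,0],[0.9,-0.3,40,0],[0.9,-0.3,55,0],[0.9,-0.3,70,0],[0.9,-0.3,82,0],[0.9,-0.3,92,0],[0.9,-0.3,99,0],[0.9,-0.3,103.5,0],[0.9,-0.3,103.5,0],[0.9,-0.3,103.5,0]],
])

```text
time: 19.2
tool_pos: [482.1, 377.9, 147.2]
tcp_rot: [3.141, -0.0, 1.759]
contact_force: [0.7, -0.1, 0.2]
grip_width: 59.5
```

Emit:
carry_out([
  [[0,0,0,0],[0,0,0,0],[0,0,0,0],[0,0,0,0],[0,0,0,0],[0,0,0,0],[0,0,0,0],[0,0,0,0],[0,0,0,0],[0,0,0,0]],
], fingers=20)

```text
time: 20.2
tool_pos: [482.0, 377.8, 146.9]
tcp_rot: [3.141, -0.0, 1.759]
contact_force: [-1.3, 0.5, 2.2]
grip_width: 31.2
```

Emit:
carry_out([
  [[0,0,-4,0],[0,0,-12,0],[0,0,-25,0],[0,0,-40,0],[0,0,-58,0],[0,0,-76,0],[0,0,-94,0],[0,0,-112,0],[0,0,-130,0],[0,0,-148,0],[0,0,-165,0],[0,0,-178,0],[0,0,-186,0],[0,0,-190,0],[0,0,-190,0]],
])

```text
time: 21.7
tool_pos: [481.9, 377.7, 337.3]
tcp_rot: [3.141, -0.0, 1.759]
contact_force: [0.4, -0.8, -0.0]
grip_width: 31.2
```

```bash
python3 - <<'E'
from h import *
go(614.6,1,337,100.8)
E
```

```text
delta -394.9 60.0 0.3 turn -0.01
```

Emit:
carry_out([
  [[-6,1,-4,0],[-18,3,-12,0],[-38,6,-20,0],[-63,9,-20,0],[-90,13,-20,0],[-117,17,-20,0],[-144,22,-20,0],[-171,26,-20,0],[-198,30,-20,0],[-225,34,-20,0],[-252,38,-20,0],[-279,42,-20,0],[-306,46,-20,0],[-333,50,-20,0],[-356,54,-20,0],[-374,57,-20,0],[-387,59,-20,0],[-395,60,-20,0],[-395,60,-20,0],[-395,60,-20,0]],
])

```text
time: 23.7
tool_pos: [614.5, 1.5, 356.8]
tcp_rot: [-3.142, -0.001, 1.759]
contact_force: [1.2, 0.1, -0.4]
grip_width: 31.3
```

```bash
python3 -W ignore - <<'E'
from h import *
img,d,m,W=snap("w5");p=bot.get_obs()["tool_pos"]
tube(W,p[:2],210);rim(m,W,(614.6,1));go(614.6,1.,247,100.8)
E
```

```text
t 23.7 tcp [614.5   1.5 356.8] [-3.142e+00 -1.000e-03  1.759e+00] F [ 1.2  0.1 -0.4] w 31.3
tube z 3 25 273 [615.3   0.7] res 0.14
tube z 25 45 332 [615.4   0.7] res 0.13
tube z 45 65 439 [615.5   0.7] res 0.14
rim [614.7   1.3] 0.44
delta -0.8 0.0 109.8 turn 0.0
```

Emit:
carry_out([
  [[0.4,-0.4,5,0],[0.4,-0.4,17,0],[0.4,-0.4,33,0],[0.4,-0.4,50,0],[0.4,-0.4,67,0],[0.4,-0.4,84,0],[0.4,-0.4,97,0],[0.4,-0.4,105,0],[0.4,-0.4,110,0],[0.4,-0.4,113,0],[0.4,-0.4,116,0],[0.4,-0.4,119,0],[0.4,-0.4,122,0],[0.4,-0.4,125,0],[0.4,-0.4,125,0]],
])

```text
time: 25.25
tool_pos: [614.0, 1.3, 231.3]
tcp_rot: [-3.141, -0.0, 1.759]
contact_force: [0.0, 0.0, -0.4]
grip_width: 31.5
```

Emit:
carry_out([
  [[0,0,4,0],[0,0,8,0],[0,0,12,0],[0,0,16,0],[0,0,20,0],[0,0,24,0],[0,0,28,0],[0,0,31,0],[0,0,34,0],[0,0,36,0],[0,0,37.5,0],[0,0,38.5,0],[0,0,39.5,0],[0,0,40.3,0],[0,0,40.3,0]],
])

```text
time: 26.75
tool_pos: [614.3, 1.2, 191.9]
tcp_rot: [3.141, 0.0, 1.759]
contact_force: [-1.0, 0.7, 3.2]
grip_width: 31.2
```

Second tube is on the floor of the left socket (3 N upward). Release, rise, and check with the fixed cameras.

Emit:
carry_out([
  [[0,0,0,0],[0,0,0,0],[0,0,0,0],[0,0,0,0],[0,0,0,0],[0,0,0,0]],
], fingers=60)

```text
time: 27.35
tool_pos: [614.2, 1.2, 191.4]
tcp_rot: [3.141, -0.0, 1.759]
contact_force: [0.1, -0.4, 0.5]
grip_width: 60.1
```

Emit:
carry_out([
  [[0,0,-4,0],[0,0,-14,0],[0,0,-30,0],[0,0,-50,0],[0,0,-70,0],[0,0,-90,0],[0,0,-108,0],[0,0,-120,0],[0,0,-128,0],[0,0,-130,0],[0,0,-130,0]],
])

```text
time: 28.45
tool_pos: [614.1, 1.2, 321.2]
tcp_rot: [-3.141, -0.0, 1.759]
contact_force: [-0.6, -0.1, 0.3]
grip_width: 60.1
```

```bash
python3 - <<'E'
from h import *
print(bot.get_obs()["tool_pos"]);go(480,-131,320,180.7)
E
```

```text
[614.07267082   1.21993197 321.15878648]
delta -104.9 -156.4 1.2 turn -15.99
```

Emit:
carry_out([
  [[-3,-5,0,-0.5],[-10,-15,0,-1.5],[-18,-27,0,-2.7],[-26,-39,0,-4],[-34,-51,0,-5.2],[-42,-63,0,-6.4],[-50,-75,0,-7.6],[-58,-87,0,-8.8],[-66,-99,0,-10],[-74,-111,0,-11.2],[-82,-123,0,-12.4],[-90,-135,0,-13.6],[-98,-146,0,-14.8],[-103,-153,0,-15.6],[-105,-156.5,0,-16],[-105,-156.5,0,-16],[-105,-156.5,0,-16]],
], fingers=44)

```text
time: 30.15
tool_pos: [479.9, -131.0, 320.9]
tcp_rot: [3.141, -0.001, -3.13]
contact_force: [-0.4, -0.2, 0.1]
grip_width: 43.8
```

```bash
python3 -W ignore - <<'E'
from h import *
img,d,m,W=snap("w6")
for n in("top","scene"):
    im,dd=bot.capture(n);Wn=world(n,dd);cv2.imwrite(f"pics/{n}6.png",im)
    for a,b in((140,163),(165,169)): print(n,a);blobs(Wn,im,a,b,(580,680,-110,35))
a=cv2.imread("pics/top6.png")[130:300,90:370];b=cv2.imread("pics/scene6.png")[100:300,180:460]
cv2.imwrite("pics/c6.png",np.vstack([cv2.resize(a,(480,290)),cv2.resize(b,(480,300))]))
go(480,-131,250,180.7)
E
```

```text
t 30.15 tcp [ 479.9 -131.   320.9] [ 3.141e+00 -1.000e-03 -3.130e+00] F [-0.4 -0.2  0.1] w 43.8
top 140
119 px [298. 173.] med [627.9 -70.6 159.8] circ 628.2 -70.9 16.0 rng [613. -87. 141.] [644. -57. 163.] bgr [157. 153. 154.]
116 px [271. 179.] med [612.4   1.3 159.4] circ 614.1 1.0 16.0 rng [599. -15. 140.] [629.  15. 163.] bgr [158. 154. 155.]
top 165
scene 140
210 px [293. 242.] med [ 6.192e+02 -4.000e-01  1.590e+02] circ 614.1 1.0 16.5 rng [598. -14. 140.] [631.  17. 162.] bgr [146. 143. 146.]
216 px [263. 255.] med [633.3 -71.4 159.1] circ 628.8 -69.8 17.0 rng [612. -86. 140.] [645. -56. 163.] bgr [145. 142. 145.]
scene 165
delta 0.1 -0.1 71.1 turn 0.01
```

View pics/c6.png

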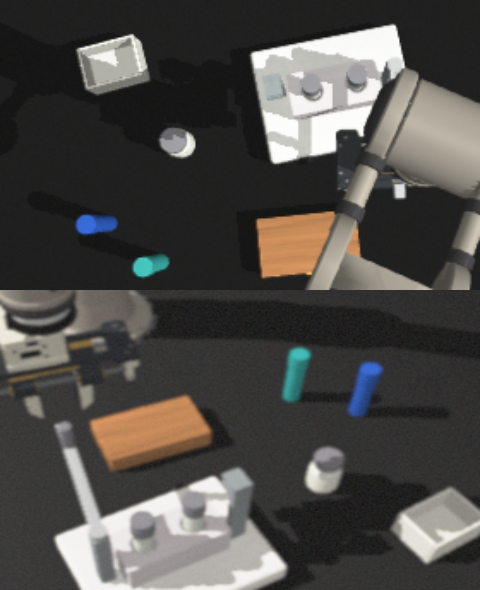

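View pics/w6.png

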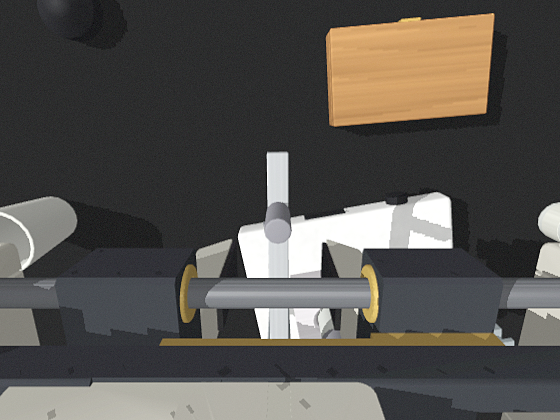

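Both caps stand at 160 mm in the two sockets, and the jar and dish have not moved. The wrist view shows the knob at (278,222), centred between the open fingers. Descend around it and narrow the jaws to a loose cage.

Emit:
carry_out([
  [[0,0,6,0],[0,0,16,0],[0,0,28,0],[0,0,40,0],[0,0,52,0],[0,0,61,0],[0,0,67,0],[0,0,70,0],[0,0,70,0],[0,0,70,0]],
])

```text
time: 31.3
tool_pos: [480.2, -131.2, 251.7]
tcp_rot: [-3.141, 0.001, -3.128]
contact_force: [0.6, 0.3, 1.1]
grip_width: 44.0
```

Emit:
carry_out([
  [[0,0,0,0],[0,0,0,0],[0,0,0,0],[0,0,0,0],[0,0,0,0],[0,0,0,0]],
], fingers=25)

```text
time: 31.9
tool_pos: [480.0, -131.1, 251.4]
tcp_rot: [3.142, 0.0, -3.128]
contact_force: [-0.1, 0.4, 0.3]
grip_width: 25.1
```

```bash
python3 - <<'E'
from h import *
o=bot.get_obs();p=o["tool_pos"];t=o["tcp_rot"][2];print(p,t,o["contact_force"])
h=np.array([640.3,-129.0])
for a in np.arange(180.7,97,-5.0):  # bar heading; tool yaw = heading
    q=h+160*np.array([np.cos(np.radians(a)),np.sin(np.radians(a))]);d=q-p[:2]
    print(round(a,1),"[%.0f, %.0f, 0, %.1f]"%(d[0]*np.cos(t)+d[1]*np.sin(t),d[0]*np.sin(t)-d[1]*np.cos(t),(180.7-a)/5),q.round(1))
E
```

```text
[ 480.01760032 -131.14788804  251.41303388] -3.128370063844624 [-0.08703284  0.4438006   0.28484412]
180.7 [-0, 0, 0, 0.0] [ 480.3 -131. ]
175.7 [-1, 14, 0, 1.0] [ 480.8 -117. ]
170.7 [-3, 28, 0, 2.0] [ 482.4 -103.1]
165.7 [-6, 42, 0, 3.0] [485.3 -89.5]
160.7 [-10, 55, 0, 4.0] [489.3 -76.1]
155.7 [-15, 68, 0, 5.0] [494.5 -63.2]
150.7 [-22, 80, 0, 6.0] [500.8 -50.7]
145.7 [-29, 92, 0, 7.0] [508.1 -38.8]
140.7 [-38, 103, 0, 8.0] [516.5 -27.7]
135.7 [-47, 113, 0, 9.0] [525.8 -17.3]
130.7 [-58, 123, 0, 10.0] [536.   -7.7]
125.7 [-69, 131, 0, 11.0] [546.9   0.9]
120.7 [-80, 139, 0, 12.0] [558.6   8.6]
115.7 [-93, 145, 0, 13.0] [570.9  15.2]
110.7 [-106, 150, 0, 14.0] [583.7  20.7]
105.7 [-119, 155, 0, 15.0] [597.  25.]
100.7 [-133, 158, 0, 16.0] [610.6  28.2]
```

Emit:
carry_out([
  [[0,7,0,0.5],[-1,14,0,1],[-2,21,0,1.5],[-3,28,0,2],[-4.5,35,0,2.5],[-6,42,0,3],[-8,48.5,0,3.5],[-10,55,0,4],[-12.5,61.5,0,4.5],[-15,68,0,5],[-18.5,74,0,5.5],[-22,80,0,6],[-25.5,86,0,6.5],[-29,92,0,7],[-33.5,97.5,0,7.5],[-38,103,0,8],[-42.5,108,0,8.5],[-47,113,0,9],[-47,113,0,9],[-47,113,0,9]],
])

```text
time: 33.9
tool_pos: [525.4, -17.5, 251.3]
tcp_rot: [-3.141, -0.0, 2.371]
contact_force: [0.8, -0.1, 0.2]
grip_width: 25.1
```

```bash
python3 - <<'E'
from h import *
o=bot.get_obs();p=o["tool_pos"];t=o["tcp_rot"][2];print(p,t,o["contact_force"],o["joint_positions"].round(2))
h=np.array([640.3,-129.0])
for a in (130.7,125.7,120.7,115.7,110.7,107,105.7,103,100.7,99,98,97):
    q=h+160*np.array([np.cos(np.radians(a)),np.sin(np.radians(a))]);d=q-p[:2]
    print(a,"[%.1f, %.1f, 0, %.1f]"%(d[0]*np.cos(t)+d[1]*np.sin(t),d[0]*np.sin(t)-d[1]*np.cos(t),(np.degrees(t)-a)/5))
W=0
img,d,m,W=snap("w7")
im,dd=bot.capture("scene");cv2.imwrite("pics/scene7.png",im);Wn=world("scene",dd)
blobs(Wn,im,166,176,(440,680,-150,80))
E
```

```text
[525.41040371 -17.51020211 251.29450114] 2.3709463452993385 [ 0.79077184 -0.14532113  0.20473431] [-0.18  0.38  1.59  0.    1.18 -0.98]
130.7 [-0.7, 14.4, 0, 1.0]
125.7 [-2.6, 28.2, 0, 2.0]
120.7 [-5.6, 41.8, 0, 3.0]
115.7 [-9.9, 55.1, 0, 4.0]
110.7 [-15.3, 68.0, 0, 5.0]
107 [-19.9, 77.2, 0, 5.8]
105.7 [-21.7, 80.4, 0, 6.0]
103 [-25.7, 86.8, 0, 6.6]
100.7 [-29.3, 92.1, 0, 7.0]
99 [-32.1, 96.0, 0, 7.4]
98 [-33.7, 98.2, 0, 7.6]
97 [-35.5, 100.4, 0, 7.8]
t 33.9 tcp [525.4 -17.5 251.3] [-3.141 -0.     2.371] F [ 0.8 -0.1  0.2] w 25.1
556 px [253. 238.] med [593.7 -83.8 172. ] circ 589.4 -73.8 85.7 rng [ 522. -140.  166.] [653. -13. 176.] bgr [187. 189. 189.]
38 px [321. 233.] med [622.3  59.  171.1] circ 619.2 61.1 14.2 rng [616.  47. 166.] [627.  75. 176.] bgr [119. 119. 115.]
```

The bar follows. Continue, slowing near home.

Emit:
carry_out([
  [[-0.3,7,0,0.5],[-0.7,14.4,0,1],[-1.6,21.3,0,1.5],[-2.6,28.2,0,2],[-4,35,0,2.5],[-5.6,41.8,0,3],[-7.6,48.5,0,3.5],[-9.9,55.1,0,4],[-12.5,61.5,0,4.5],[-15.3,68,0,5],[-18,73,0,5.4],[-19.9,77.2,0,5.8],[-21.7,80.4,0,6],[-23.7,83.6,0,6.3],[-25.7,86.8,0,6.6],[-25.7,86.8,0,6.6],[-25.7,86.8,0,6.6]],
])

```text
time: 35.7
tool_pos: [604.5, 26.8, 251.4]
tcp_rot: [3.141, -0.0, 1.794]
contact_force: [0.8, -0.8, -0.7]
grip_width: 24.8
```

```bash
python3 - <<'E'
from h import *
o=bot.get_obs();p=o["tool_pos"];t=o["tcp_rot"][2];print(p,t,o["contact_force"],o["moment"])
h=np.array([640.3,-129.0])
for a in (102,101,100,99,98,97):
    q=h+160*np.array([np.cos(np.radians(a)),np.sin(np.radians(a))]);d=q-p[:2]
    print(a,"[%.1f, %.1f, 0, %.1f]"%(d[0]*np.cos(t)+d[1]*np.sin(t),d[0]*np.sin(t)-d[1]*np.cos(t),(np.degrees(t)-a)/5))
E
```

```text
[604.54691556  26.77795653 251.39099158] 1.7938948893163678 [ 0.84710684 -0.7590322  -0.74379298] [-0.10265577  0.07282256 -0.00625159]
102 [0.2, 2.6, 0, 0.2]
101 [0.1, 5.4, 0, 0.4]
100 [-0.0, 8.2, 0, 0.6]
99 [-0.2, 11.0, 0, 0.8]
98 [-0.4, 13.7, 0, 1.0]
97 [-0.6, 16.5, 0, 1.2]
```

Emit:
carry_out([
  [[0,1,0,0.1],[0,2,0,0.2],[0,3,0,0.3],[0,4,0,0.3],[0,5,0,0.3],[0,6,0,0.3],[0,6.5,0,0.3],[0,7,0,0.3],[0,7,0,0.3]],
])

```text
time: 36.6
tool_pos: [611.4, 28.4, 251.4]
tcp_rot: [3.141, -0.0, 1.767]
contact_force: [-0.3, 0.6, -0.6]
grip_width: 24.8
```

Emit:
carry_out([
  [[0,0.5,0,0],[0,1,0,0],[0,1,0,0]],
])

```text
time: 36.9
tool_pos: [612.1, 28.5, 251.4]
tcp_rot: [-3.141, -0.0, 1.767]
contact_force: [-2.1, 0.9, 1.8]
grip_width: 24.9
```

Emit:
carry_out([
  [[0,0.5,0,0],[0,1,0,0],[0,1,0,0]],
])

```text
time: 37.2
tool_pos: [612.3, 28.5, 251.3]
tcp_rot: [-3.139, -0.0, 1.767]
contact_force: [-6.6, -1.0, 3.0]
grip_width: 25.0
```

The stop is being felt at the predicted place. I'll press a little more to make sure.

Emit:
carry_out([
  [[0,0.5,0,0],[0,1,0,0],[0,1.5,0,0],[0,1.5,0,0]],
])

```text
time: 37.6
tool_pos: [612.6, 28.6, 251.2]
tcp_rot: [-3.135, -0.001, 1.767]
contact_force: [-12.8, -2.1, 5.5]
grip_width: 25.2
```

```bash
python3 - <<'E'
from h import *
for n in("scene","top"):
    im,dd=bot.capture(n);Wn=world(n,dd);cv2.imwrite(f"pics/{n}8.png",im)
    k=(Wn[...,2]>169)&(Wn[...,2]<174.5)&(Wn[...,0]>560)&(Wn[...,0]<670)&(Wn[...,1]>-115)&(Wn[...,1]<38)
    p=Wn[k][:,:2].astype(np.float32);v=cv2.fitLine(p,cv2.DIST_HUBER,0,.01,.01).ravel();print(n,k.sum(),"heading",np.degrees(np.arctan2(v[1],v[0]))%180,v[2:])
cv2.imwrite("pics/c8.png",cv2.resize(cv2.imread("pics/scene8.png")[180:340,190:400],(788,600)))
E
```

```text
scene 440 heading 100.903076 [624.20807  -47.032093]
top 196 heading 101.79235 [628.223    -69.880684]
```

View pics/c8.png

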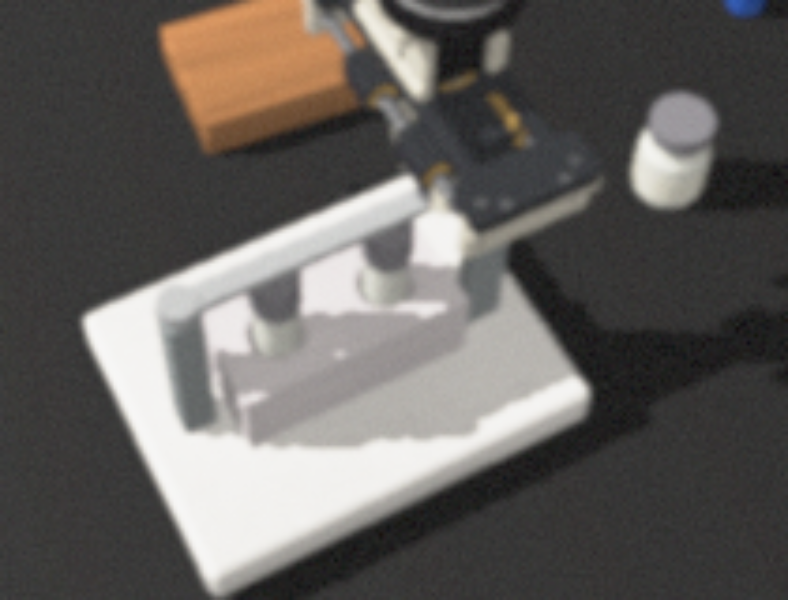

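The bar runs over both caps (270,290 and 385,235) into the catch, and 13 N of force hardly moves it, so it is against the stop. Ease off, open and withdraw straight up.

Emit:
carry_out([
  [[0,-1.5,0,0],[0,-3,0,0],[0,-5,0,0],[0,-6,0,0],[0,-6,0,0],[0,-6,0,0],[0,-6,0,0]],
], fingers=46)

```text
time: 38.4
tool_pos: [609.0, 27.8, 251.4]
tcp_rot: [3.141, -0.0, 1.767]
contact_force: [0.0, -0.1, 0.2]
grip_width: 46.1
```

Emit:
carry_out([
  [[0,0,-5,0],[0,0,-15,0],[0,0,-30,0],[0,0,-50,0],[0,0,-70,0],[0,0,-90,0],[-10,-10,-100,0],[-30,-30,-100,0],[-55,-55,-100,0],[-80,-80,-100,0],[-105,-105,-100,0],[-125,-125,-100,0],[-135,-135,-100,0],[-140,-140,-100,0],[-140,-140,-100,0],[-140,-140,-100,0]],
])

```text
time: 40.0
tool_pos: [499.3, -136.3, 351.4]
tcp_rot: [3.141, -0.0, 1.768]
contact_force: [0.1, 0.4, 0.1]
grip_width: 45.9
```

```bash
python3 - <<'E'
from h import *
print(bot.get_obs()["tool_pos"],bot.get_obs()["contact_force"].round(1))
for n in("scene","top"):
    im,dd=bot.capture(n);Wn=world(n,dd);cv2.imwrite(f"pics/{n}9.png",im)
    k=(Wn[...,2]>169)&(Wn[...,2]<174.5)&(Wn[...,0]>560)&(Wn[...,0]<670)&(Wn[...,1]>-115)&(Wn[...,1]<38)
    p=Wn[k][:,:2].astype(np.float32);v=cv2.fitLine(p,cv2.DIST_HUBER,0,.01,.01).ravel();print(n,k.sum(),"heading",np.degrees(np.arctan2(v[1],v[0]))%180)
    for a,b in((200,222),(66,85)): print(a);blobs(Wn,im,a,b,(500,680,-20,260),mn=25)
cv2.imwrite("pics/c9.png",np.vstack([cv2.resize(cv2.imread("pics/scene9.png")[120:330,80:480],(570,300)),cv2.resize(cv2.imread("pics/top9.png")[110:310,90:450],(570,300))]))
E
```

```text
[ 499.2836015  -136.27447186  351.3655392 ] [0.1 0.4 0.1]
scene 446 heading 100.59196
200
77 px [306. 221.] med [611.9  27.4 214.5] circ 609.1 28.7 9.8 rng [601.  21. 200.] [618.  37. 218.] bgr [96. 94. 96.]
66
210 px [372. 212.] med [537.9 233.5  73.8] circ 535.5 234.3 22.7 rng [513. 213.  66.] [558. 256.  79.] bgr [102.  99. 101.]
43 px [318. 256.] med [623.6  60.   77.9] circ 619.4 61.4 14.3 rng [614.  48.  67.] [627.  76.  84.] bgr [112. 113. 110.]
108 px [301. 270.] med [647.4  10.7  75.8] circ 647.0 12.3 32.9 rng [640. -20.  66.] [654.  44.  85.] bgr [146. 146. 152.]
top 264 heading 103.47512
200
48 px [260. 177.] med [607.4  27.3 215.1] circ 608.8 28.6 8.9 rng [600.  20. 200.] [618.  37. 220.] bgr [109. 108. 108.]
66
183 px [191. 212.] med [535.9 233.3  74.7] circ 536.7 234.4 21.3 rng [515. 214.  67.] [556. 256.  81.] bgr [106. 104. 104.]
```

View pics/c9.png

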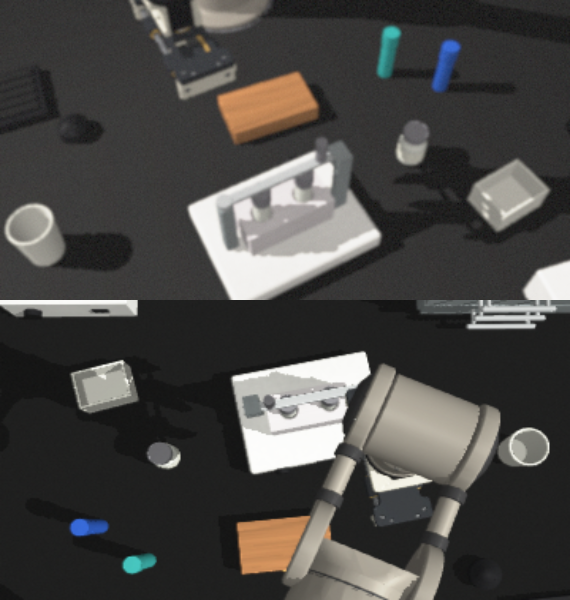

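The bar lies over both caps with its end in the catch, and the knob at (609.0, 28.6) gives a heading of 101.2° against a mixer yaw of 11.2°. The jar is unmoved and the robot is clear of everything.

```bash
python3 -c "
from plant import bot
print(bot.close_job())"
```

```text
the job is handed in; nothing more can be done
None
```

The mixer is loaded: both white tubes stand cap up in its sockets, the retaining bar is closed over their caps, and the arm is clear. I handed the job in at about 40 s of the 72 s allowed; no verdict came back.

- **Tubes:** I gripped each by the cap and lowered it until the floor pushed back with 3–5 N. After release, both fixed cameras put the cap tops at about 160 mm, which is the seated height, and within about 1 mm of the socket centres.
- **Bar:** I swung it round by the knob in a loose cage of the fingers. It met its stop where expected and hardly moved under about 13 N. After I let go, both cameras put the knob at (609, 28.6), a heading of 101.2° against 101.2° for fully closed. The bar stayed there.
- **Bystanders:** the jar measured within 1 mm of its starting position. The beaker, dish and slide box I checked only by eye; they look unmoved.
- **A check that disagreed:** a line fitted to the bar's top surface gave 100.6° in the scene view but 103.5° in the top view, where the arm partly hid the bar. I relied on the knob position and the firm stop instead.

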